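# Put the stacked lathe faceplates away in their fitted tray

### The job

Put the four lathe faceplates away: take the stack apart and lay each one, hub up and flat, in the recess of the tray that was cut for its size. Set them down rather than dropping them, and do not disturb the chuck key and the tailstock centre lying nearby.

Things in the scene. Friction and masses are not known exactly. Their poses are not given: they have to be found in the camera images.
- faceplate60_mid (a point): Loose lathe faceplate of dark, nearly black steel, top of the stack: flange 60 mm across, 8 mm thick, with a round hub on top 40 mm across, 28 mm tall (26 mm bore). All four are stacked hub up, each flange on the hub below, within 5 mm of centre. Point: on the axis, half-way up, 18 mm above the underside, 18 mm below the hub's top; z up. Under 0.75 kg.
- faceplate80_mid (a point): Loose lathe faceplate of yellow brass, second from the top: flange 80 mm across, 8 mm thick, with a round hub on top 40 mm across, 28 mm tall (26 mm bore). All four are stacked hub up, each flange on the hub below, within 5 mm of centre. Point: on the axis, half-way up, 18 mm above the underside, 18 mm below the hub's top; z up. Under 0.75 kg.
- faceplate100_mid (a point): Loose lathe faceplate of grey steel, third from the top: flange 100 mm across, 8 mm thick, with a round hub on top 40 mm across, 28 mm tall (26 mm bore). All four are stacked hub up, each flange on the hub below, within 5 mm of centre. Point: on the axis, half-way up, 18 mm above the underside, 18 mm below the hub's top; z up. Under 0.75 kg.
- faceplate120_mid (a point): Loose lathe faceplate of bright bare aluminium, bottom of the stack, on the bench: flange 120 mm across, 8 mm thick, with a round hub on top 40 mm across, 28 mm tall (26 mm bore). All four are stacked hub up, each flange on the hub below, within 5 mm of centre. Point: on the axis, half-way up, 18 mm above the underside, 18 mm below the hub's top; z up. Under 0.75 kg.
- recess60 (a point): Place of the 60 mm faceplate: round recess 76 mm across, 7 mm deep, blue floor, in one of four 150 mm square plywood inserts, fixed two by two in a 322 mm tray (rim 24 mm high), centres 151 mm apart; their order varies. Point: centre of the recess floor, 15 mm above the bench, 7 mm below the insert's top. z up, x and y along the tray's sides.
- recess80 (a point): Place of the 80 mm faceplate: round recess 96 mm across, 7 mm deep, blue floor, in one of four 150 mm square plywood inserts, fixed two by two in a 322 mm tray (rim 24 mm high), centres 151 mm apart; their order varies. Point: centre of the recess floor, 15 mm above the bench, 7 mm below the insert's top. z up, x and y along the tray's sides.
- recess100 (a point): Place of the 100 mm faceplate: round recess 116 mm across, 7 mm deep, blue floor, in one of four 150 mm square plywood inserts, fixed two by two in a 322 mm tray (rim 24 mm high), centres 151 mm apart; their order varies. Point: centre of the recess floor, 15 mm above the bench, 7 mm below the insert's top. z up, x and y along the tray's sides.
- recess120 (a point): Place of the 120 mm faceplate: round recess 136 mm across, 7 mm deep, blue floor, in one of four 150 mm square plywood inserts, fixed two by two in a 322 mm tray (rim 24 mm high), centres 151 mm apart; their order varies. Point: centre of the recess floor, 15 mm above the bench, 7 mm below the insert's top. z up, x and y along the tray's sides.
- key_mid (a point): Chuck key with black T-handle (88 mm wide, 22 mm thick) and steel shank, about 160 mm long, lying loose on the bench on the near side of the stack: not to be disturbed. Point: on the shank, 48 mm from the T-bar, 11 mm above the bench; x points along the shank, away from the handle.
- centre_mid (a point): Revolving tailstock centre of bright steel, 112 mm long, 32 mm thick at the head, lying loose on the bench between the stack and the tray: not to be disturbed. Point: 60 mm from its thin end, on its axis, 16 mm above the bench; x points along it to the pointed head.
Mind the look-alikes: they are no part of the job. Leave any orange or turquoise look-alike of the part that bears faceplate120_mid alone.

How it is judged:
By the outcome, as a careful person would: the job done as asked, in the order asked, and still so for the second after the job is handed in, with the robot touching nothing.
It also fails if it takes over 96 s, if anything falls off the work surface, if the arm or the gripper's body presses on something with over 40 N, if the wrist force passes 120 N, or if a joint passes its speed limit or range.

### The arm

A 7-joint arm with a two-finger parallel gripper is mounted at the origin on the work surface. World frame = base frame: x ahead of the robot, y to its left, z up, the work surface at z = 0. Lengths are in m, angles in rad, forces in N, time in s.
With the tool pointing down it reaches from about 0.35 to 0.9 m from the base axis. Payload 19.9 kg.
Tool frame: the origin (TCP) lies on the centre line of the jaws, within the pads' length; the fingertips stand nose_length ahead of it and the grasp point (between the pads) is the TCP (nose_length is the distance from the TCP to the fingertips, in m); z points along the fingers, y is the direction in which the jaws open and shut (so a half turn about z gives the same grasp; the last joint's range is limited). The gripper opens to 94 mm and grips with 3 to 60 N. Pads are 16 mm wide; open, the fingers measure 119 mm over their backs; the gripper's body (75 mm by 177 mm) begins 78 mm behind the grasp point.
Start: joints at [1.107, 0.417, -0.01, 1.614, 0.005, 1.111, -0.053], TCP at [0.256, -0.57, 0.224] pointing down, gripper open.
Joint ranges: [-2.81, 2.81], [-0.39, 2.02], [-1.27, 1.25], [0.06, 2.57], [-1.19, 4.33], [0.19, 2], [-2.82, 2.82]. Speed limits (rad/s): [1.89, 1.89, 2.39, 2.39, 3.01, 3.01, 3.01].

### API

Orientations are given as a unit quaternion [w, x, y, z].
In Python, from plant import observe, camera, camera_model, job_done, find_in, cut_out, nose_length gives the robot as it stands.
- The arm moves only by the tool servo_tool, never from a script. Its arguments are lists of equal length, an entry for each row: "turn": the turn, a rotation vector about the tool's x, y, z in rad, a list of three; "translation": the shift along the tool's x, y, z in cm, a list of three; "jaw": the closure, from 0 (fully open) to 1 (shut). A call has 1 to 20 rows; each row is the pose to reach, as a shift and turn from the pose commanded when the call began, along the tool's axes at that moment; what a row does not reach only later rows make up. A row lasts 1/8 s, in which the tool goes at most 62.5 mm and 10.7 degrees, less where a joint would pass 70% of its speed; a pose out of reach is approached as far as the arm can. A call with a gripper value outside its range is refused whole. The fingers move at their own pace and stop on an object; "force" is the grip in N (left out, the last holds). Time passes only in rows, so rows that repeat a pose let the fingers close. It gives the time, the measured TCP pose, the force and the opening at its end, in the units of the state.
- observe(): the state, without advancing time (a new reading comes with each control period).
- camera(name): name is "scene" or "top" or "wrist"; returns the picture (480x640x3 uint8, red, green, blue); there is no depth.
- camera_model(name): a dict with "K" (3x3 intrinsics, pixels), "k1" (the pictures are not rectified: a ray, as slopes to the right and down, at radius r is drawn at 1 + k1 r^2 times it, then the intrinsics apply), "world_from_camera" (4x4, takes a point from camera to world coordinates). Camera axes: x right, y up, looking along -z (the intrinsics and any distortion apply to the point x, -y, -z); pixel columns grow to the right and rows downward; lengths in m; the calibration is good to about 2 mm. A picture is of the moment at which its call begins: read the wrist's pose just before it. camera_model takes no time and is no camera call; for the wrist camera it gives the pose at the moment of the call.
- job_done(): hands the job in, once; it reports no verdict.
Trained networks look in the newest picture that a camera, given by its name, has taken for a name from the list of things; names that differ only in an ending like _2 or _b are one class to them, and where a whole thing is asked for, a point or a joint stands for the part that bears it (a point fixed in the world has none). Each returns a list of dicts, best first, with "p" (0 to 1); they miss things now and then, are a little off and sometimes report something else, mostly with a low value. They report only what shows in the picture. A call takes as long as a camera call. They do not tell look-alikes from the thing itself.
- find_in(name, camera): "box" ([left, top, right, bottom] in pixels, round what is visible of it).
- cut_out(name, camera): "mask" (480x640 bool, what is visible of it) and "box" ([left, top, right, bottom] in pixels, round what is visible of it).
The state is a dict: "t": time; "joint_positions": joint angles; "joint_vel": joint speeds; "joint_efforts": joint torques, N m; "eef_pos": TCP position; "eef_rot": TCP orientation; "wrist_force": force on the tool from outside, world axes, zero at the start; "moment": the same for the moment, N m; "finger_gap": opening from 0.0 (shut) to 1.0 (fully open).
Only numpy, scipy, OpenCV 4.12 (cv2) and the standard library are available. Lean on these libraries where they do the work, as an engineer would, in place of code of your own. Each camera call takes 0.05 s, during which the arm holds its last target.

## Working session

There is one attempt and no reset: what is moved stays moved. The work goes in short steps, Python scripts to look and compute and a tool call to move; the robot and the scene stay as the last step left them, time stands still between calls to the robot, and variables do not carry over. Pictures are saved under pics/ and viewed, and the job is handed in when it is done.

Besides the shell and the picture viewer there is one more tool, called after "Call:" as name(argument=value, ...) on one line, values as JSON. servo_tool: Moves the arm, as the interface text tells. Its arguments: {"type":"object","properties":{"turn":{"type":"array"},"translation":{"type":"array"},"jaw":{"type":"array"},"force":{"type":"number"}},"required":["turn","translation","jaw"]}

```bash
mkdir -p pics; ls; python3 - <<'E'
from plant import *
import cv2,numpy as np
s=observe();print(s);print(nose_length() if callable(nose_length) else nose_length)
for c in ["scene","top"]:
    im=camera(c);cv2.imwrite(f"pics/{c}0.png",im[:,:,::-1]);m=camera_model(c);print(c,m)
E
```

```text
pics
{'t': 0.0, 'joint_positions': array([ 1.10651597,  0.41797248, -0.01032997,  1.61418667,  0.0046817 ,
        1.11068849, -0.05299975]), 'joint_vel': array([ 1.16864714e-03,  1.00745735e-03,  5.16034910e-04, -1.39796787e-03,
        9.15426583e-04,  3.27013162e-04,  8.04966025e-05]), 'joint_efforts': array([-4.48572446e-04, -8.51247811e+01,  6.38767518e-01, -4.25973952e+01,
       -4.88359330e-02,  1.88012654e-02,  1.77119873e-04]), 'eef_pos': array([ 0.25629694, -0.56963697,  0.22382082]), 'eef_rot': array([-5.94121371e-04,  9.77737358e-01,  2.09831550e-01, -1.60491523e-04]), 'wrist_force': array([-0.10715184, -0.11653042,  0.69198866]), 'moment': array([-0.00130638,  0.02407781, -0.01137858]), 'finger_gap': 0.9994224995177604}
0.019
scene {'K': array([[593.34433029,   0.        , 327.34882285],
       [  0.        , 593.34433029, 249.03879443],
       [  0.        ,   0.        ,   1.        ]]), 'k1': -0.20204281599581633, 'world_from_camera': array([[ 0.33014098, -0.82071086,  0.46630529,  0.9875979 ],
       [ 0.94385126,  0.29346656, -0.15173062, -0.0501315 ],
       [-0.01231804,  0.49021533,  0.87151431,  1.09603826],
       [ 0.        ,  0.        ,  0.        ,  1.        ]])}
top {'K': array([[500.68010094,   0.        , 315.87370107],
       [  0.        , 500.68010094, 240.92023644],
       [  0.        ,   0.        ,   1.        ]]), 'k1': -0.12174169812385792, 'world_from_camera': array([[-0.01784898,  0.98400755, -0.17723024,  0.23782626],
       [-0.99983902, -0.01724203,  0.00496423,  0.13339717],
       [ 0.00182903,  0.17729032,  0.9841569 ,  1.17529373],
       [ 0.        ,  0.        ,  0.        ,  1.        ]])}
```

View pics/scene0.png

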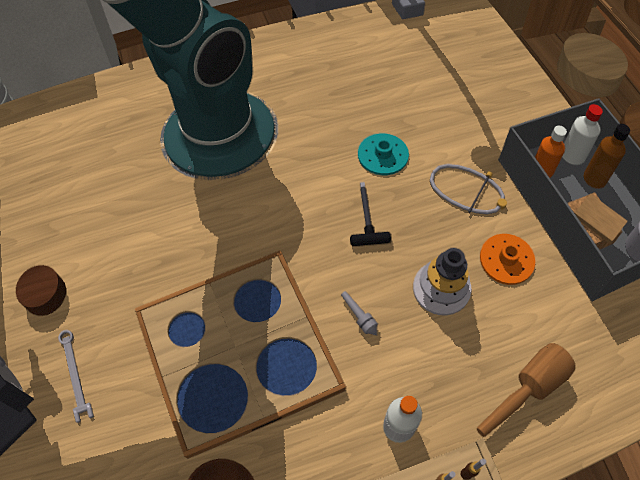

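View pics/top0.png

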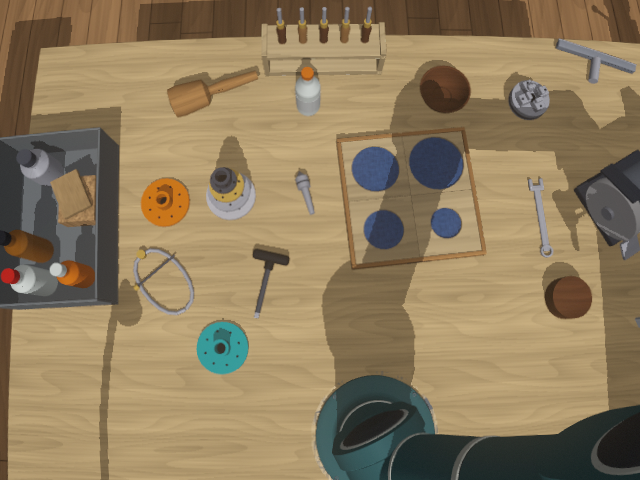

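```bash
cat > h.py <<'E'
import numpy as np,cv2
from plant import *
from scipy.spatial.transform import Rotation as R
def proj(m,P):
    P=np.atleast_2d(P);T=np.linalg.inv(m['world_from_camera']);c=P@T[:3,:3].T+T[:3,3]
    s=np.stack([c[:,0],-c[:,1]],1)/(-c[:,2:3]);r2=(s**2).sum(1,keepdims=True);s=s*(1+m['k1']*r2)
    return s@np.diag([m['K'][0,0],m['K'][1,1]])+m['K'][:2,2]
def unproj(m,uv,z):
    uv=np.atleast_2d(np.asarray(uv,float));d=(uv-m['K'][:2,2])/[m['K'][0,0],m['K'][1,1]];s=d.copy()
    for _ in range(30): s=d/(1+m['k1']*(s**2).sum(1,keepdims=True))
    v=np.c_[s[:,0],-s[:,1],-np.ones(len(s))]@m['world_from_camera'][:3,:3].T
    o=m['world_from_camera'][:3,3];return o+v*((z-o[2])/v[:,2])[:,None]
def circ(x,y,z,r,n=90):
    a=np.linspace(0,2*np.pi,n,endpoint=False);return np.c_[x+r*np.cos(a),y+r*np.sin(a),np.full(n,z)]
def save(im,name,box=None,k=1):
    if box: im=im[box[1]:box[3],box[0]:box[2]]
    cv2.imwrite('pics/'+name+'.png',cv2.resize(im[:,:,::-1],None,fx=k,fy=k,interpolation=cv2.INTER_CUBIC))
E
python3 - <<'E'
from h import *
for c,b in (('top',(190,140,290,230)),('scene',(380,220,500,330))):
    im=camera(c);m=camera_model(c)
    save(im,c+'_stack',b,5)
    hsv=cv2.cvtColor(im,cv2.COLOR_RGB2HSV)
    mk=cv2.inRange(hsv,(100,80,30),(125,255,255));mk=cv2.morphologyEx(mk,cv2.MORPH_OPEN,np.ones((5,5)))
    cs,_=cv2.findContours(mk,0,1)
    for q in cs:
        if cv2.contourArea(q)<400: continue
        p=unproj(m,q[:,0,:],0.015)[:,:2].astype(np.float32)
        print(c,cv2.boundingRect(q),'centre/diam',cv2.fitEllipse(p))
    for n in ['faceplate60_mid','faceplate80_mid','faceplate100_mid','faceplate120_mid','key_mid','centre_mid']:
        print(n,[(np.round(f['box']),round(f['p'],2)) for f in find_in(n,c)][:3])
E
```

```text
top (377, 214, 26, 34) centre/diam ((0.46892523765563965, -0.04735379293560982), (0.055388063192367554, 0.08417241275310516), 76.35688781738281)
top (432, 209, 28, 28) centre/diam ((0.4863795042037964, -0.18335236608982086), (0.06776260584592819, 0.06847534328699112), 102.67144775390625)
top (353, 147, 45, 44) centre/diam ((0.6241641044616699, -0.018390759825706482), (0.10667891800403595, 0.10903516411781311), 53.90576934814453)
top (410, 138, 52, 50) centre/diam ((0.6375213265419006, -0.16952505707740784), (0.12542031705379486, 0.12875646352767944), 168.95822143554688)
faceplate60_mid [(array([210., 167., 242., 194.]), 0.88)]
faceplate80_mid [(array([208., 169., 246., 203.]), 0.58)]
faceplate100_mid [(array([208., 177., 252., 212.]), 0.73), (array([251., 250., 290., 320.]), 0.55)]
faceplate120_mid [(array([205., 175., 260., 221.]), 0.84), (array([413., 192., 483., 258.]), 0.63), (array([139., 178., 190., 227.]), 0.61)]
key_mid [(array([251., 250., 291., 319.]), 0.65), (array([209., 177., 250., 211.]), 0.48)]
centre_mid [(array([297., 172., 313., 219.]), 0.86)]
scene (178, 364, 69, 6
[... 273 characters left out ...]
69, 313, 36, 33) centre/diam ((0.48645585775375366, -0.18443936109542847), (0.0688306912779808, 0.07174398005008698), 3.0134425163269043)
scene (235, 281, 46, 41) centre/diam ((0.4732348620891571, -0.033561822026968), (0.08872076123952866, 0.09199252724647522), 174.68797302246094)
faceplate60_mid [(array([434., 248., 471., 281.]), 0.73)]
faceplate80_mid [(array([412., 267., 471., 316.]), 0.43)]
faceplate100_mid [(array([420., 263., 471., 304.]), 0.83)]
faceplate120_mid [(array([480., 232., 534., 285.]), 0.85), (array([411., 270., 472., 318.]), 0.77), (array([360., 134., 410., 177.]), 0.55)]
key_mid [(array([350., 181., 389., 245.]), 0.58)]
centre_mid [(array([343., 291., 377., 334.]), 0.76)]
```

View pics/top_stack.png

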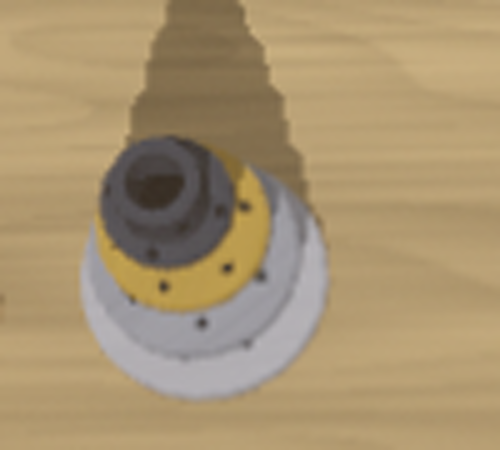

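View pics/scene_stack.png

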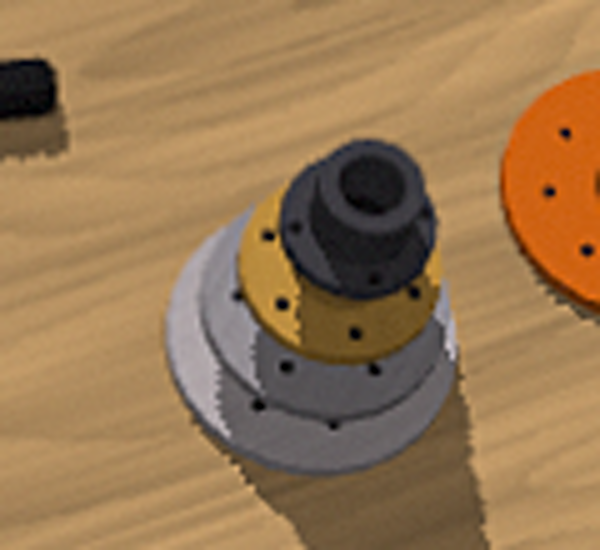

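```bash
python3 - <<'E'
from h import *
m=camera_model('top');s=camera_model('scene')
print('top hub',unproj(m,[220.6,176.4],.144),'flange60',unproj(m,[223.5,180.5],.116))
print('scene hub',unproj(s,[380+370/5,220+188/5],.144))
# 120 flange lower outline pts
t=[(80,285),(100,340),(140,380),(200,400),(260,385),(310,335),(328,280)]
p=unproj(m,np.array(t)/5+[190,140],.008)[:,:2]
from scipy.optimize import least_squares
f=lambda p:least_squares(lambda c:np.hypot(*(p-c).T)-.06,[.6,.3])
r=f(p);print('120 top',r.x,r.fun)
t=[(166,330),(180,390),(220,440),(280,470),(340,470),(400,445),(440,405)]
p=unproj(s,np.array(t)/5+[380,220],.004)[:,:2];r=f(p);print('120 scene',r.x,r.fun)
for n,uv in (('key bar',(270,257)),('key end',(258,316))): print(n,unproj(m,uv,.011))
for n,uv in (('c thin',(312,214)),('c head',(299,172))): print(n,unproj(m,uv,.016))
T=R.from_quat(observe()['eef_rot'][[1,2,3,0]]).as_matrix();print(T)
w=camera_model('wrist');print(T.T@(w['world_from_camera'][:3,3]-observe()['eef_pos']),T.T@w['world_from_camera'][:3,:3],w['K'],w['k1'])
E
```

```text
top hub [[0.56848519 0.33107813 0.144     ]] flange60 [[0.56783909 0.32977421 0.116     ]]
scene hub [[0.57363271 0.32886581 0.144     ]]
120 top [0.56351819 0.33082066] [ 0.00099693 -0.00108401 -0.00088822  0.00098496  0.00068283 -0.00062093
 -0.0001418 ]
120 scene [0.56752876 0.33096686] [-1.06880822e-03 -4.47920379e-04  6.10557431e-04  1.15727908e-03
 -4.13334803e-04 -1.29595140e-03  2.95127028e-05]
key bar [[0.41097102 0.23606842 0.011     ]]
key end [[0.27363071 0.26434538 0.011     ]]
c thin [[0.51175379 0.13559386 0.016     ]]
c head [[0.61664857 0.16532896 0.016     ]]
[[ 9.11923521e-01  4.10360193e-01 -6.15870158e-05]
 [ 4.10360195e-01 -9.11923522e-01  1.68200847e-05]
 [-4.92603552e-05 -4.06114906e-05 -9.99999998e-01]]
[ 0.08423088 -0.000162   -0.15852099] [[ 9.49343996e-04  9.58354108e-01  2.85580990e-01]
 [ 9.99999324e-01 -1.10156941e-03  3.72399477e-04]
 [ 6.71477851e-04  2.85580444e-01 -9.58354506e-01]] [[373.55340873   0.         317.85073453]
 [  0.         373.55340873 240.24731086]
 [  0.           0.           1.        ]] -0.06948200718929701
```

Call:
servo_tool(turn=[[0,0,0.1],[0,0,0.2],[0,0,0.3],[0,0,0.4],[0,0,0.4228],[0,0,0.4228],[0,0,0.4228],[0,0,0.4228],[0,0,0.4228],[0,0,0.4228],[0,0,0.4228],[0,0,0.4228],[0,0,0.4228],[0,0,0.4228],[0,0,0.4228],[0,0,0.4228],[0,0,0.4228],[0,0,0.4228],[0,0,0.4228],[0,0,0.4228]], translation=[[4,-4.2,-1],[8,-8.5,-2],[12,-12.7,-3],[16,-16.9,-4],[20,-21.1,-4],[24,-25.4,-4],[28,-29.6,-4],[32,-33.8,-4],[36,-38,-4],[40,-42.3,-4],[44,-46.5,-4],[48,-50.7,-4],[52,-54.9,-4],[56,-59.2,-4],[60,-63.4,-4],[63,-66.6,-4],[65,-68.7,-4],[65.5,-69.2,-4],[65.5,-69.2,-4],[65.5,-69.2,-4]], jaw=[0,0,0,0,0,0,0,0,0,0,0,0,0,0,0,0,0,0,0,0], force=25)

```text
t: 3.3
eef_pos: [0.57, 0.3286, 0.2647]
eef_rot: [0.0, 1.0, -0.001, 0.0]
wrist_force: [-0.1, -0.4, -0.8]
finger_gap: 1.001
```

```bash
python3 - <<'E'
from h import *
w=camera_model('wrist');im=camera('wrist');save(im,'w1')
np.savez('w1.npz',im=im,m=w['world_from_camera']);print(observe()['eef_pos'],observe()['eef_rot'],w['world_from_camera'])
E
```

```text
[0.57003603 0.32868127 0.2647718 ] [ 1.83798576e-04  9.99999753e-01 -6.34026901e-04  2.42542413e-04] [[-1.85157545e-04  9.58332929e-01  2.85653571e-01  6.54092886e-01]
 [-9.99999657e-01  5.32990353e-05 -8.27000695e-04  3.28850261e-01]
 [-8.07767058e-04 -2.85653626e-01  9.58332590e-01  4.23221540e-01]
 [ 0.00000000e+00  0.00000000e+00  0.00000000e+00  1.00000000e+00]]
```

View pics/w1.png

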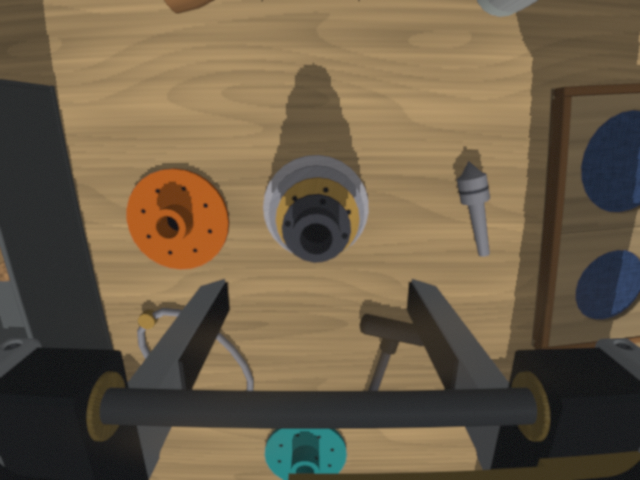

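```bash
python3 - <<'E'
from h import *
d=np.load('w1.npz');im=d['im'];m=camera_model('wrist');print(unproj(m,[316,236],.144))
save(im,'w1c',(250,140,390,280),5)
o=cv2.resize(im[140:280,250:390],None,fx=5,fy=5)
for (z,r) in ((.144,.02),(.116,.03),(.08,.04),(.044,.05),(.008,.06)):
    q=((proj(m,circ(.569,.330,z,r))-[250,140])*5+2).astype(int);cv2.polylines(o,[q],True,(255,0,0),1)
save(o,'w1o')
E
```

```text
[[0.57432619 0.33058149 0.144     ]]
```

View pics/w1o.png

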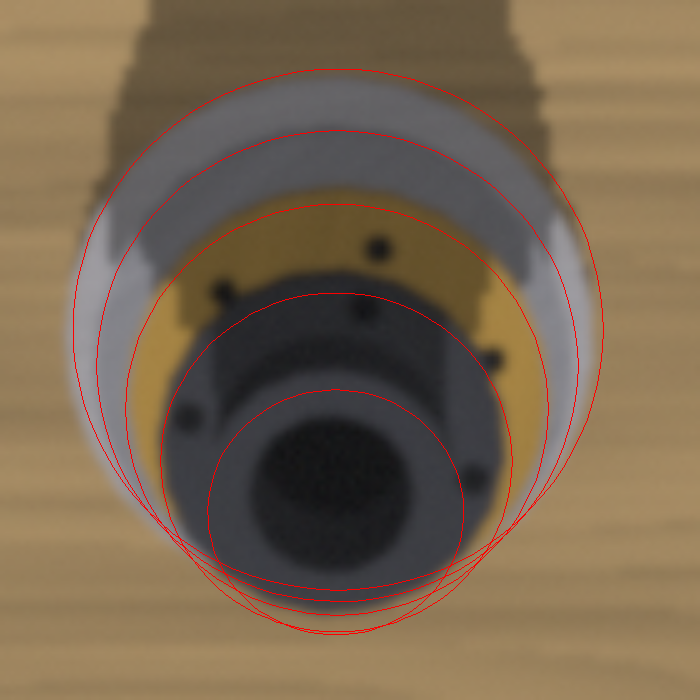

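Call:
servo_tool(turn=[[0,0,0],[0,0,0],[0,0,0],[0,0,0],[0,0,0],[0,0,0],[0,0,0],[0,0,0],[0,0,0],[0,0,0],[0,0,0],[0,0,0],[0,0,0],[0,0,0]], translation=[[0.2,-0.18,3],[0.2,-0.18,6],[0.2,-0.18,8.5],[0.2,-0.18,10.5],[0.2,-0.18,11.8],[0.2,-0.18,12.5],[0.2,-0.18,12.5],[0.2,-0.18,12.5],[0.2,-0.18,12.5],[0.2,-0.18,12.5],[0.2,-0.18,12.5],[0.2,-0.18,12.5],[0.2,-0.18,12.5],[0.2,-0.18,12.5]], jaw=[0,0,0,0,0,0,0,0.4,0.7,1,1,1,1,1], force=25)

```text
t: 5.1
eef_pos: [0.5718, 0.3316, 0.1394]
eef_rot: [0.0, 1.0, -0.0, -0.0]
wrist_force: [1.5, -1.7, 0.8]
finger_gap: 0.425
```

Call:
servo_tool(turn=[[0,0,0],[0,0,0],[0,0,0],[0,0,0],[0,0,0]], translation=[[0,0,-0.5],[0,0,-2],[0,0,-4],[0,0,-6],[0,0,-6]], jaw=[1,1,1,1,1])

```text
t: 5.72
eef_pos: [0.5726, 0.3322, 0.2018]
eef_rot: [-0.001, 1.0, -0.0, 0.001]
wrist_force: [-0.4, -0.9, -2.5]
finger_gap: 0.421
```

```bash
python3 - <<'E'
from h import *
o=observe();print(o['eef_pos'],o['wrist_force'],o['finger_gap'],o['moment'])
im=camera('wrist');save(im,'w2')
im=camera('scene');save(im,'s2',(360,180,500,330),4)
E
```

```text
[0.57255355 0.33222687 0.20184268] [-0.36387256 -0.9265926  -2.49488309] 0.4207128298013775 [ 0.02407926 -0.02969998  0.01153569]
```

View pics/w2.png

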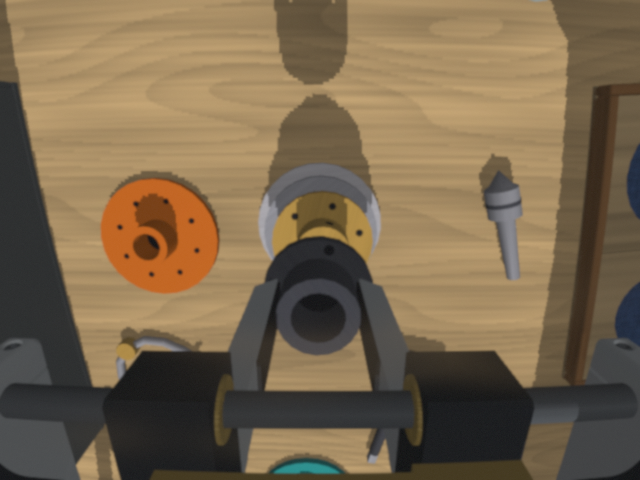

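View pics/s2.png

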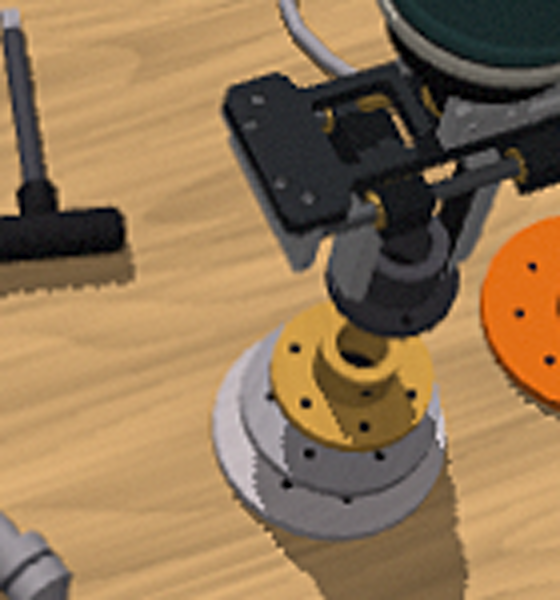

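Call:
servo_tool(turn=[[0,0,0],[0,0,0],[0,0,0],[0,0,0],[0,0,0],[0,0,0],[0,0,0],[0,0,0],[0,0,0],[0,0,0],[0,0,0],[0,0,0],[0,0,0],[0,0,0],[0,0,0]], translation=[[-0.3,2,0],[-1,6,0],[-1.8,11,0],[-2.6,16,0],[-3.4,21,0],[-4.2,26,0],[-5.1,31,0],[-5.9,36,0],[-6.7,41,0],[-7.6,46,1],[-8.2,49.5,4],[-8.5,51,7],[-8.6,51.6,9],[-8.6,51.6,10],[-8.6,51.6,10]], jaw=[1,1,1,1,1,1,1,1,1,1,1,1,1,1,1])

```text
t: 7.7
eef_pos: [0.4853, -0.184, 0.0991]
eef_rot: [-0.0, 1.0, 0.0, -0.0]
wrist_force: [-0.1, -0.2, -2.2]
finger_gap: 0.417
```

```bash
python3 - <<'E'
from h import *
o=observe();print(o['eef_pos'],o['eef_rot'],o['wrist_force'],o['finger_gap'])
m=camera_model('wrist');im=camera('wrist');save(im,'w3')
im=im.copy();p=o['eef_pos']
for c,r in (((.4865,-.184),.038),((.6374,-.170),.068),((.6238,-.019),.058),((.473,-.0336),.048)):
    cv2.polylines(im,[proj(m,circ(*c,.022,r)).astype(int)],True,(255,0,0),1)
cv2.polylines(im,[proj(m,circ(p[0],p[1],p[2]-.0314+.008,.03)).astype(int)],True,(0,255,0),1)
save(im,'w3o')
E
```

```text
[ 0.4853358  -0.18404846  0.09911224] [-2.88800642e-04  9.99999836e-01  4.13594801e-05 -4.93389902e-04] [-0.06493562 -0.17842118 -2.22272922] 0.4169698859074406
```

View pics/w3o.png

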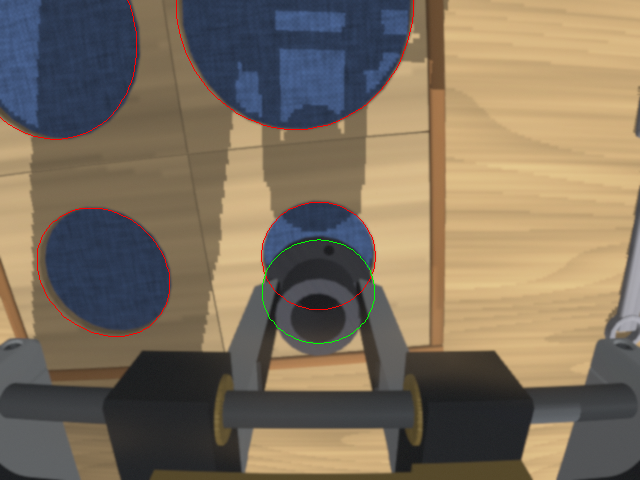

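Call:
servo_tool(turn=[[0,0,0],[0,0,0],[0,0,0],[0,0,0],[0,0,0],[0,0,0],[0,0,0],[0,0,0]], translation=[[0.1,0,1.5],[0.1,0,3],[0.1,0,4.2],[0.1,0,4.7],[0.1,0,4.95],[0.1,0,5.1],[0.1,0,5.1],[0.1,0,5.1]], jaw=[1,1,1,1,1,1,1,1])

```text
t: 8.75
eef_pos: [0.487, -0.1844, 0.0487]
eef_rot: [0.0, 1.0, -0.0, 0.0]
wrist_force: [0.4, 0.4, -3.5]
finger_gap: 0.421
```

Call:
servo_tool(turn=[[0,0,0],[0,0,0],[0,0,0],[0,0,0]], translation=[[0,0,0.08],[0,0,0.16],[0,0,0.22],[0,0,0.22]], jaw=[1,1,1,1])

```text
t: 9.25
eef_pos: [0.4869, -0.1843, 0.0464]
eef_rot: [0.0, 1.0, -0.0, -0.0]
wrist_force: [-2.1, 0.3, 2.6]
finger_gap: 0.418
```

Call:
servo_tool(turn=[[0,0,0],[0,0,0],[0,0,0],[0,0,0],[0,0,0],[0,0,0],[0,0,0],[0,0,0],[0,0,0],[0,0,0],[0,0,0],[0,0,0],[0,0,0],[0,0,0],[0,0,0],[0,0,0],[0,0,0],[0,0,0],[0,0,0],[0,0,0]], translation=[[0,0,0],[0,0,0],[0,0,0],[0,0,-2],[0,0,-6],[0,-1,-11],[0.5,-5,-15],[1.2,-10,-17],[2,-15,-17],[2.8,-20,-17],[3.6,-25,-17],[4.4,-30,-17],[5.2,-35,-17],[6.2,-40,-17],[7.2,-45,-17],[8,-49,-17],[8.3,-51,-17],[8.3,-51.4,-17],[8.3,-51.4,-17],[8.3,-51.4,-17]], jaw=[0.5,0.2,0,0,0,0,0,0,0,0,0,0,0,0,0,0,0,0,0,0])

```text
t: 11.75
eef_pos: [0.5702, 0.3282, 0.2165]
eef_rot: [0.0, 1.0, -0.001, 0.0]
wrist_force: [0.1, -0.4, 0.0]
finger_gap: 1.002
```

```bash
cat > look.py <<'E'
from h import *
import sys
# look.py name dz  : overlays for remaining stack
name=sys.argv[1];x,y=float(sys.argv[2]),float(sys.argv[3]);zs=eval(sys.argv[4])
o=observe();print(o['eef_pos'],o['eef_rot'],o['wrist_force'],o['finger_gap'],o['t'])
m=camera_model('wrist');im=camera('wrist');save(im,name)
u=proj(m,[[x,y,zs[0][0]]])[0].astype(int);b=(u[0]-75,max(u[1]-95,0),u[0]+75,u[1]+55)
im=cv2.resize(im[b[1]:b[3],b[0]:b[2]],None,fx=4,fy=4)
for z,r in zs:
    cv2.polylines(im,[((proj(m,circ(x,y,z,r))-[b[0],b[1]]+.5)*4).astype(int)],True,(255,0,0),1)
    print(z,'px/mm',4*(np.ptp(proj(m,circ(x,y,z,r))[:,0])/2/r/1000))
save(im,name+'o')
E
python3 look.py w4 .571 .3305 '[(.108,.02),(.108,.013),(.08,.04),(.044,.05),(.008,.06)]'
python3 - <<'E'
from h import *
im=camera('top');save(im,'t4',(320,110,500,290),4)
E
```

```text
[0.57020415 0.32819366 0.21645429] [ 2.43902426e-04  9.99999626e-01 -8.12887854e-04  1.68012604e-04] [ 0.13500794 -0.40636488  0.02921526] 1.0019984630936678 11.75
0.108 px/mm 5.3410195325621945
0.108 px/mm 5.340776332779464
0.08 px/mm 4.872202193578579
0.044 px/mm 4.378042861617157
0.008 px/mm 3.9744316185384534
```

View pics/w4o.png

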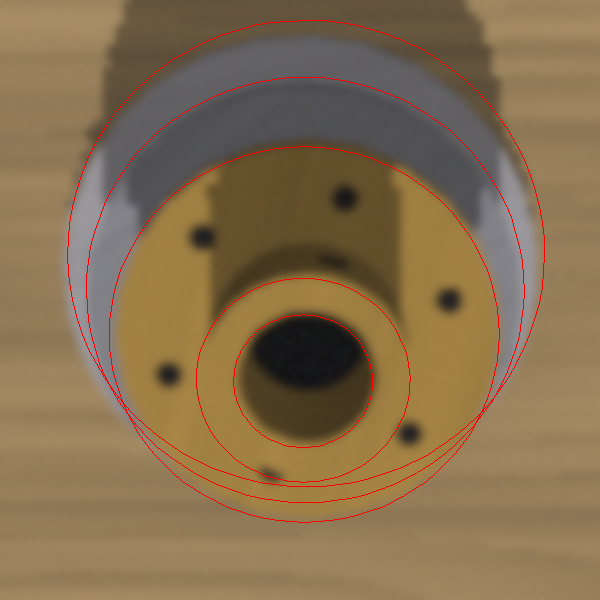

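View pics/t4.png

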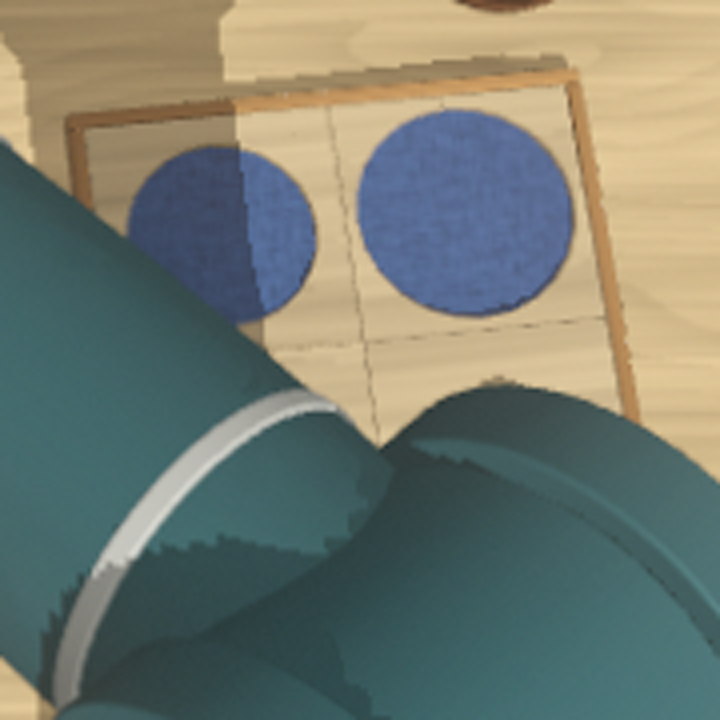

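Call:
servo_tool(turn=[[0,0,0],[0,0,0],[0,0,0],[0,0,0],[0,0,0],[0,0,0],[0,0,0],[0,0,0],[0,0,0],[0,0,0],[0,0,0],[0,0,0],[0,0,0],[0,0,0],[0,0,0],[0,0,0],[0,0,0]], translation=[[0.12,-0.16,3],[0.12,-0.16,6],[0.12,-0.16,8.5],[0.12,-0.16,10.2],[0.12,-0.16,11],[0.12,-0.16,11.3],[0.12,-0.16,11.3],[0.12,-0.16,11.3],[0.12,-0.16,11.3],[0.12,-0.16,11.3],[0.12,-0.16,11.3],[0.12,-0.16,11.3],[0.12,-0.16,11.3],[0.12,-0.16,10.8],[0.12,-0.16,9],[0.12,-0.16,6],[0.12,-0.16,6]], jaw=[0,0,0,0,0,0,0,0.4,0.7,1,1,1,1,1,1,1,1])

```text
t: 13.98
eef_pos: [0.572, 0.3322, 0.1592]
eef_rot: [-0.001, 1.0, -0.0, 0.002]
wrist_force: [0.1, 0.4, -5.8]
finger_gap: 0.418
```

```bash
python3 - <<'E'
from h import *
o=observe();print(o['eef_pos'],o['wrist_force'],o['finger_gap'])
save(camera('wrist'),'w5')
E
```

```text
[0.57201787 0.33216995 0.15918481] [ 0.07005888  0.39617935 -5.77980713] 0.41792253031375615
```

View pics/w5.png

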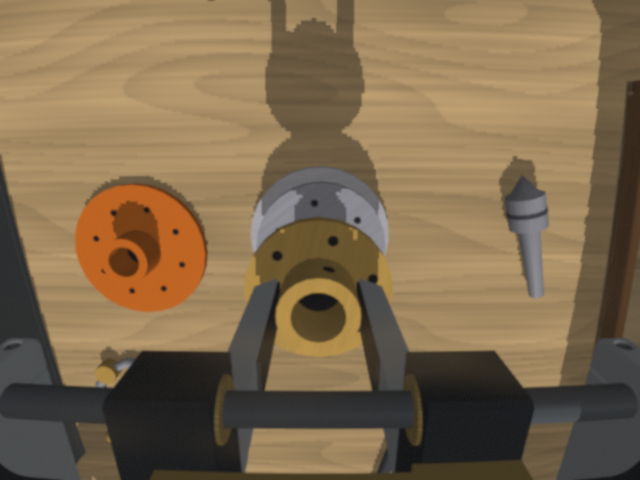

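Call:
servo_tool(turn=[[0,0,0],[0,0,0],[0,0,0],[0,0,0],[0,0,0],[0,0,0],[0,0,0],[0,0,0],[0,0,0],[0,0,0],[0,0,0],[0,0,0],[0,0,0]], translation=[[-0.5,2,0],[-1.6,6,0],[-3,11,0],[-4.3,16,0],[-5.7,21,0],[-7,26,0],[-8.4,31,0],[-9.4,34.5,2],[-9.8,36.2,4],[-9.9,36.6,5.5],[-9.9,36.6,5.9],[-9.9,36.6,5.9],[-9.9,36.6,5.9]], jaw=[1,1,1,1,1,1,1,1,1,1,1,1,1])

```text
t: 15.65
eef_pos: [0.4725, -0.034, 0.0977]
eef_rot: [-0.0, 1.0, 0.001, 0.0]
wrist_force: [-0.6, -0.2, -4.3]
finger_gap: 0.423
```

```bash
cat > hov.py <<'E'
from h import *
import sys
name=sys.argv[1];rad=float(sys.argv[2])
o=observe();print(o['eef_pos'],o['eef_rot'],o['wrist_force'],o['finger_gap'],o['t'])
m=camera_model('wrist');im=camera('wrist').copy();p=o['eef_pos']
for c,r in (((.4865,-.184),.038),((.6374,-.170),.068),((.6238,-.019),.058),((.473,-.0336),.048)):
    cv2.polylines(im,[proj(m,circ(*c,.022,r)).astype(int)],True,(255,0,0),1)
cv2.polylines(im,[proj(m,circ(p[0],p[1],p[2]-.0314+.008,rad)).astype(int)],True,(0,255,0),1)
cv2.polylines(im,[proj(m,circ(p[0],p[1],p[2]-.0314+.036,.02)).astype(int)],True,(0,255,0),1)
save(im,name)
E
python3 hov.py w6o .04
```

```text
[ 0.47248493 -0.03403906  0.09773308] [-5.09613057e-05  9.99999788e-01  5.29651764e-04  3.74102204e-04] [-0.60895817 -0.21701064 -4.30398771] 0.42329504869819035 15.65
```

View pics/w6o.png

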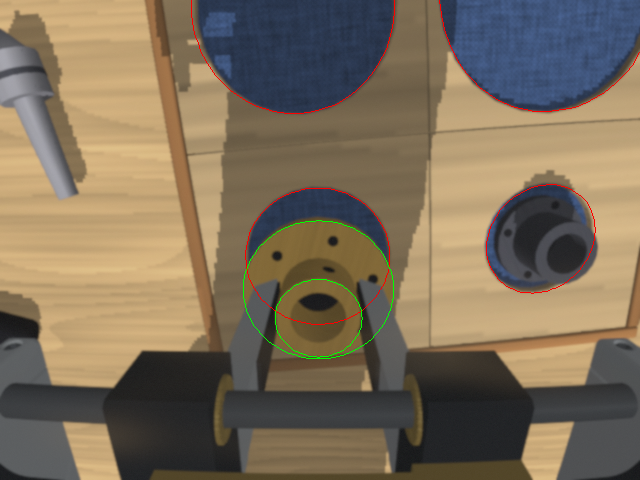

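Call:
servo_tool(turn=[[0,0,0],[0,0,0],[0,0,0],[0,0,0],[0,0,0],[0,0,0],[0,0,0],[0,0,0]], translation=[[0,0,1.5],[0,0,3],[0,0,4.1],[0,0,4.6],[0,0,4.8],[0,0,4.9],[0,0,4.9],[0,0,4.9]], jaw=[1,1,1,1,1,1,1,1])

```text
t: 16.7
eef_pos: [0.4721, -0.0348, 0.0485]
eef_rot: [0.0, 1.0, -0.0, 0.0]
wrist_force: [-0.4, -1.0, -5.7]
finger_gap: 0.423
```

Call:
servo_tool(turn=[[0,0,0],[0,0,0],[0,0,0],[0,0,0]], translation=[[0.05,0,0.08],[0.05,0,0.16],[0.05,0,0.21],[0.05,0,0.21]], jaw=[1,1,1,1])

```text
t: 17.2
eef_pos: [0.4725, -0.0347, 0.0462]
eef_rot: [0.0, 1.0, 0.0, -0.0]
wrist_force: [-0.5, 0.5, -1.7]
finger_gap: 0.419
```

Call:
servo_tool(turn=[[0,0,0],[0,0,0],[0,0,0]], translation=[[0,0,0.05],[0,0,0.05],[0,0,0.05]], jaw=[1,1,1])

```text
t: 17.58
eef_pos: [0.4725, -0.0348, 0.0461]
eef_rot: [0.0, 1.0, -0.0, 0.0]
wrist_force: [-4.6, -1.0, 11.6]
finger_gap: 0.422
```

Call:
servo_tool(turn=[[0,0,0],[0,0,0],[0,0,0],[0,0,0],[0,0,0],[0,0,0],[0,0,0],[0,0,0],[0,0,0],[0,0,0],[0,0,0],[0,0,0],[0,0,0],[0,0,0],[0,0,0],[0,0,0],[0,0,0]], translation=[[0,0,0],[0,0,0],[0,0,0],[0,0,-2],[0,0,-6],[0.2,-1,-11],[1,-4,-13.5],[2.4,-9,-13.5],[3.8,-14,-13.5],[5.2,-19,-13.5],[6.5,-24,-13.5],[7.8,-29,-13.5],[9,-33,-13.5],[9.7,-36,-13.5],[9.8,-36.5,-13.5],[9.8,-36.5,-13.5],[9.8,-36.5,-13.5]], jaw=[0.5,0.2,0,0,0,0,0,0,0,0,0,0,0,0,0,0,0])

```text
t: 19.7
eef_pos: [0.5708, 0.329, 0.1807]
eef_rot: [0.0, 1.0, -0.001, 0.0]
wrist_force: [-0.0, -0.7, 0.2]
finger_gap: 1.001
```

```bash
python3 look.py w7 .570 .3305 '[(.072,.02),(.072,.013),(.044,.05),(.008,.06)]'
```

```text
[0.57077549 0.32896856 0.18071069] [ 2.84149053e-04  9.99999768e-01 -6.13880246e-04  7.49557260e-05] [-0.02979806 -0.66627901  0.21716774] 1.0008285444653109 19.7
0.072 px/mm 5.328186530110656
0.072 px/mm 5.327937785168772
0.044 px/mm 4.859983117797512
0.008 px/mm 4.36800096363247
```

View pics/w7o.png

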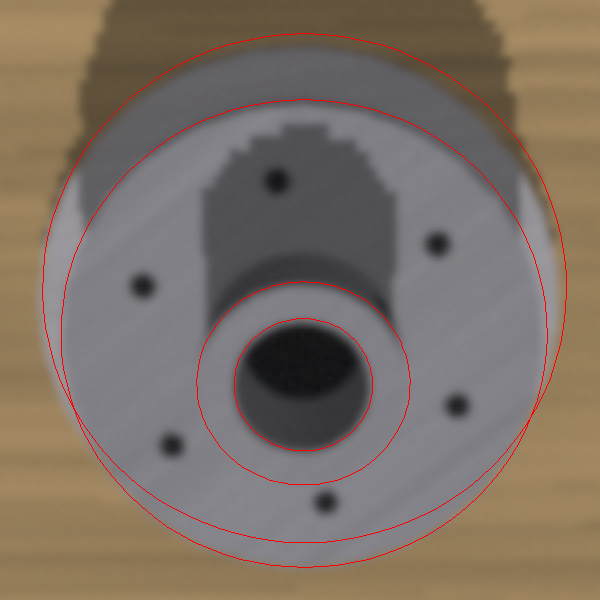

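Call:
servo_tool(turn=[[0,0,0],[0,0,0],[0,0,0],[0,0,0],[0,0,0],[0,0,0],[0,0,0],[0,0,0],[0,0,0],[0,0,0],[0,0,0],[0,0,0],[0,0,0],[0,0,0],[0,0,0],[0,0,0],[0,0,0]], translation=[[-0.1,-0.15,3],[-0.1,-0.15,6],[-0.1,-0.15,8.5],[-0.1,-0.15,10.2],[-0.1,-0.15,11],[-0.1,-0.15,11.3],[-0.1,-0.15,11.3],[-0.1,-0.15,11.3],[-0.1,-0.15,11.3],[-0.1,-0.15,11.3],[-0.1,-0.15,11.3],[-0.1,-0.15,11.3],[-0.1,-0.15,11.3],[-0.1,-0.15,10.8],[-0.1,-0.15,9],[-0.1,-0.15,6],[-0.1,-0.15,6]], jaw=[0,0,0,0,0,0,0,0.4,0.7,1,1,1,1,1,1,1,1])

```text
t: 21.88
eef_pos: [0.5705, 0.3327, 0.1235]
eef_rot: [-0.001, 1.0, -0.0, 0.002]
wrist_force: [-1.0, -0.2, -6.5]
finger_gap: 0.423
```

```bash
python3 - <<'E'
from h import *
o=observe();print(o['eef_pos'],o['wrist_force'],o['finger_gap'])
save(camera('wrist'),'w8')
E
```

```text
[0.57054483 0.33267404 0.12354442] [-1.03988297 -0.23396832 -6.53275286] 0.42269887281914675
```

View pics/w8.png

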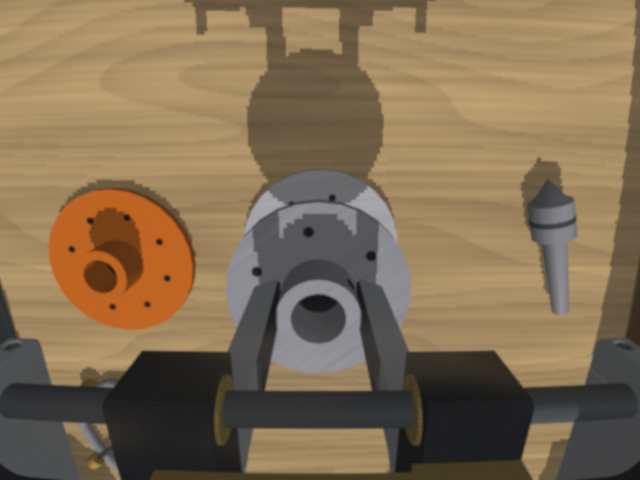

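Call:
servo_tool(turn=[[0,0,0],[0,0,0],[0,0,0],[0,0,0],[0,0,0],[0,0,0],[0,0,0],[0,0,0],[0,0,0],[0,0,0],[0,0,0],[0,0,0],[0,0,0],[0,0,0]], translation=[[0,0.5,-2],[0.4,3,-3.5],[1.2,8,-3.5],[2,13,-3.5],[2.7,18,-3.5],[3.5,23,-3.5],[4.2,28,-3.5],[4.9,32,-2.5],[5.2,34.5,-0.5],[5.3,35.2,1],[5.3,35.2,2.2],[5.3,35.2,2.5],[5.3,35.2,2.5],[5.3,35.2,2.5]], jaw=[1,1,1,1,1,1,1,1,1,1,1,1,1,1])

```text
t: 23.68
eef_pos: [0.6228, -0.0196, 0.0962]
eef_rot: [-0.0, 1.0, 0.0, 0.0]
wrist_force: [-0.4, 0.5, -5.5]
finger_gap: 0.421
```

```bash
python3 hov.py w9o .05
```

```text
[ 0.62282002 -0.01955261  0.09619301] [-6.71500511e-05  9.99999844e-01  4.04436839e-04  3.79343594e-04] [-0.43528239  0.47600846 -5.47254782] 0.42085425267077986 23.675
```

View pics/w9o.png

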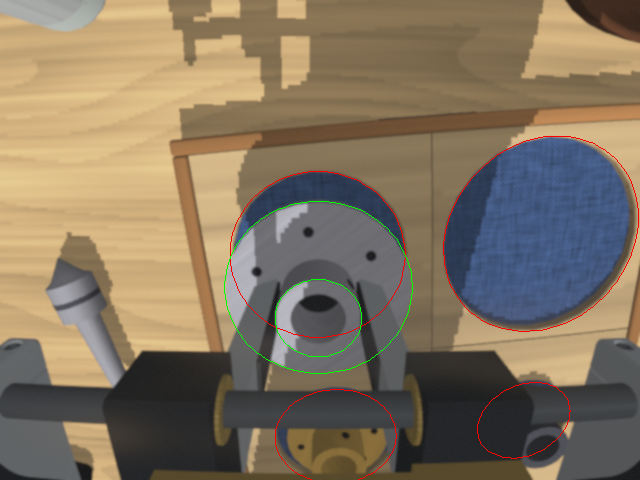

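Call:
servo_tool(turn=[[0,0,0],[0,0,0],[0,0,0],[0,0,0],[0,0,0],[0,0,0],[0,0,0],[0,0,0]], translation=[[0.1,-0.05,1.5],[0.1,-0.05,3],[0.1,-0.05,4],[0.1,-0.05,4.5],[0.1,-0.05,4.7],[0.1,-0.05,4.8],[0.1,-0.05,4.8],[0.1,-0.05,4.8]], jaw=[1,1,1,1,1,1,1,1])

```text
t: 24.72
eef_pos: [0.6237, -0.0197, 0.0479]
eef_rot: [-0.0, 1.0, -0.0, 0.0]
wrist_force: [1.0, -0.0, -5.1]
finger_gap: 0.418
```

Call:
servo_tool(turn=[[0,0,0],[0,0,0],[0,0,0]], translation=[[0,0,0.08],[0,0,0.15],[0,0,0.15]], jaw=[1,1,1])

```text
t: 25.1
eef_pos: [0.6236, -0.0197, 0.0466]
eef_rot: [0.0, 1.0, -0.0, 0.0]
wrist_force: [-3.3, -0.6, 4.6]
finger_gap: 0.418
```

Call:
servo_tool(turn=[[0,0,0],[0,0,0],[0,0,0],[0,0,0],[0,0,0],[0,0,0],[0,0,0],[0,0,0],[0,0,0],[0,0,0],[0,0,0],[0,0,0],[0,0,0],[0,0,0],[0,0,0],[0,0,0]], translation=[[0,0,0],[0,0,0],[0,0,0],[0,0,-2],[0,0,-6],[-0.2,-1,-9.5],[-0.8,-5,-9.9],[-1.6,-10,-9.9],[-2.4,-15,-9.9],[-3.2,-20,-9.9],[-4,-25,-9.9],[-4.8,-30,-9.9],[-5.4,-33.5,-9.9],[-5.6,-35,-9.9],[-5.6,-35,-9.9],[-5.6,-35,-9.9]], jaw=[0.5,0.2,0,0,0,0,0,0,0,0,0,0,0,0,0,0])

```text
t: 27.1
eef_pos: [0.5683, 0.3285, 0.1454]
eef_rot: [0.0, 1.0, -0.001, 0.0]
wrist_force: [0.2, -0.7, 0.9]
finger_gap: 0.998
```

```bash
python3 look.py w10 .567 .3305 '[(.036,.02),(.036,.013),(.008,.06)]'
```

```text
[0.56834594 0.32850061 0.14535987] [ 3.39220271e-04  9.99999481e-01 -9.44928916e-04  1.71243041e-04] [ 0.23380335 -0.67474948  0.88707269] 0.9984948835141947 27.1
0.036 px/mm 5.313513563804145
0.036 px/mm 5.31326316108725
0.008 px/mm 4.845424658385251
```

View pics/w10o.png

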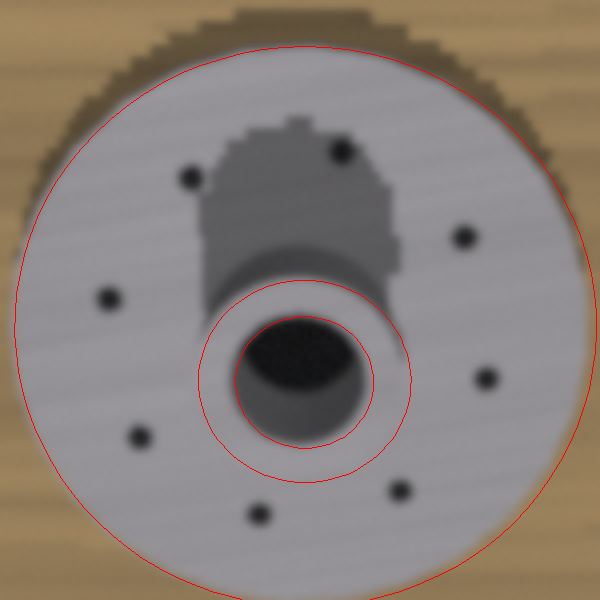

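View pics/w10.png

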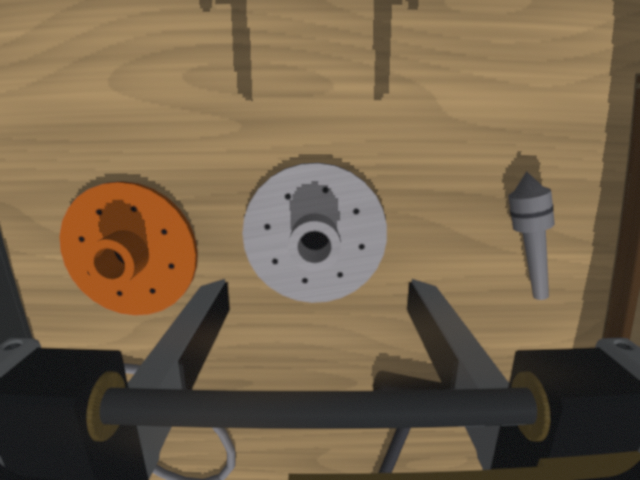

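Call:
servo_tool(turn=[[0,0,0],[0,0,0],[0,0,0],[0,0,0],[0,0,0],[0,0,0],[0,0,0],[0,0,0],[0,0,0],[0,0,0],[0,0,0],[0,0,0],[0,0,0],[0,0,0],[0,0,0],[0,0,0],[0,0,0]], translation=[[-0.12,-0.22,3],[-0.12,-0.22,6],[-0.12,-0.22,8.5],[-0.12,-0.22,10.2],[-0.12,-0.22,11],[-0.12,-0.22,11.35],[-0.12,-0.22,11.35],[-0.12,-0.22,11.35],[-0.12,-0.22,11.35],[-0.12,-0.22,11.35],[-0.12,-0.22,11.35],[-0.12,-0.22,11.35],[-0.12,-0.22,11.35],[-0.12,-0.22,10.8],[-0.12,-0.22,9],[-0.12,-0.22,5],[-0.12,-0.22,5]], jaw=[0,0,0,0,0,0,0,0.4,0.7,1,1,1,1,1,1,1,1])

```text
t: 29.28
eef_pos: [0.5677, 0.3337, 0.0992]
eef_rot: [-0.001, 1.0, -0.0, 0.002]
wrist_force: [0.7, 0.1, -3.8]
finger_gap: 0.419
```

```bash
python3 - <<'E'
from h import *
o=observe();print(o['eef_pos'],o['wrist_force'],o['finger_gap'])
save(camera('wrist'),'w11')
E
```

```text
[0.56774638 0.33366795 0.09922654] [ 0.65118764  0.10130706 -3.75955367] 0.419489031529068
```

View pics/w11.png

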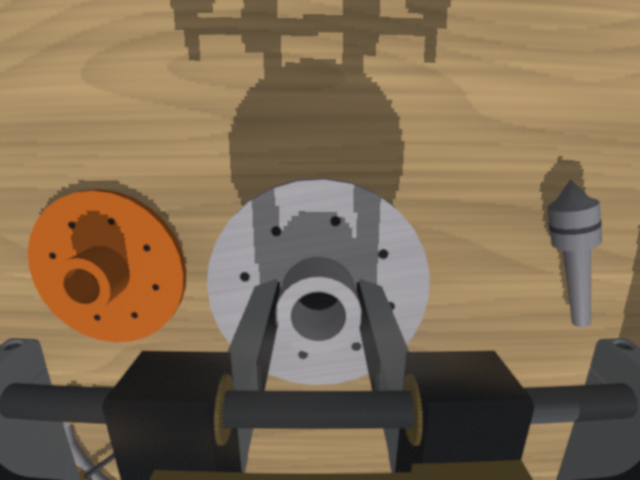

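Call:
servo_tool(turn=[[0,0,0],[0,0,0],[0,0,0],[0,0,0],[0,0,0],[0,0,0],[0,0,0],[0,0,0],[0,0,0],[0,0,0],[0,0,0],[0,0,0],[0,0,0],[0,0,0],[0,0,0],[0,0,0],[0,0,0]], translation=[[0,0,-3],[0.3,1.5,-6],[0.8,6,-6.5],[1.5,11,-6.5],[2.2,16,-6.5],[2.9,21,-6.5],[3.6,26,-6.5],[4.3,31,-6.5],[5,36,-6.5],[5.7,41,-6.5],[6.4,46,-6.5],[6.9,49,-5.5],[7,50.4,-3],[7,50.4,-1],[7,50.4,0],[7,50.4,0],[7,50.4,0]], jaw=[1,1,1,1,1,1,1,1,1,1,1,1,1,1,1,1,1])

```text
t: 31.45
eef_pos: [0.6368, -0.1708, 0.0959]
eef_rot: [0.0, 1.0, 0.0, 0.0]
wrist_force: [0.5, -0.1, -3.4]
finger_gap: 0.421
```

```bash
python3 hov.py w12o .06
```

```text
[ 0.63680703 -0.1707507   0.09586046] [8.12076567e-06 9.99999775e-01 4.94723753e-04 4.52688224e-04] [ 0.50930768 -0.06896697 -3.37141606] 0.4207727207500454 31.45
```

View pics/w12o.png

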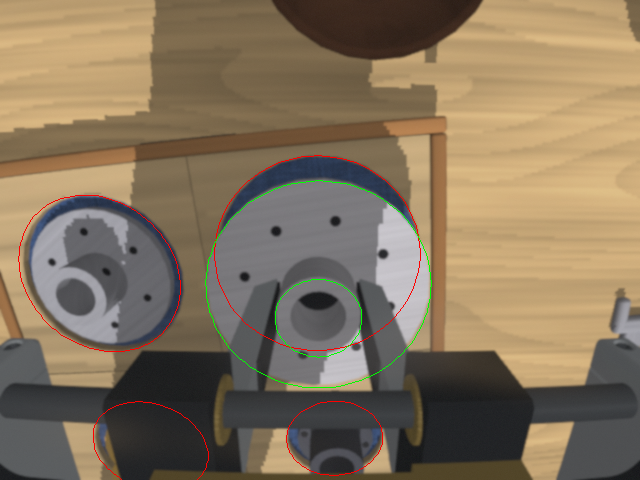

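Call:
servo_tool(turn=[[0,0,0],[0,0,0],[0,0,0],[0,0,0],[0,0,0],[0,0,0],[0,0,0],[0,0,0]], translation=[[0.05,0,1.5],[0.05,0,3],[0.05,0,4],[0.05,0,4.5],[0.05,0,4.7],[0.05,0,4.8],[0.05,0,4.8],[0.05,0,4.8]], jaw=[1,1,1,1,1,1,1,1])

```text
t: 32.5
eef_pos: [0.6369, -0.1716, 0.0474]
eef_rot: [0.0, 1.0, 0.0, 0.0]
wrist_force: [-0.4, 0.3, -2.3]
finger_gap: 0.417
```

Call:
servo_tool(turn=[[0,0,0],[0,0,0],[0,0,0]], translation=[[0,0,0.08],[0,0,0.13],[0,0,0.13]], jaw=[1,1,1])

```text
t: 32.88
eef_pos: [0.637, -0.1716, 0.0466]
eef_rot: [0.0, 1.0, -0.0, 0.0]
wrist_force: [-4.2, -0.6, 7.7]
finger_gap: 0.419
```

Contact. Release, rise, and move back clear for a look.

Call:
servo_tool(turn=[[0,0,0],[0,0,0],[0,0,0],[0,0,0],[0,0,0],[0,0,0],[0,0,0],[0,0,0],[0,0,0],[0,0,0],[0,0,0],[0,0,0]], translation=[[0,0,0],[0,0,0],[0,0,0],[0,0,-2],[0,0,-6],[0,0,-11],[-3,-2,-16],[-7,-4,-20],[-11,-6,-22],[-14,-7,-22],[-14,-7,-22],[-14,-7,-22]], jaw=[0.5,0.2,0,0,0,0,0,0,0,0,0,0])

```text
t: 34.38
eef_pos: [0.4973, -0.1018, 0.2667]
eef_rot: [0.0, 1.0, -0.0, 0.001]
wrist_force: [0.7, 0.2, 1.0]
finger_gap: 0.999
```

```bash
cat > fin.py <<'E'
from h import *
o=observe();print(o['eef_pos'],o['t'],o['wrist_force'])
C=dict(r60=((.4865,-.184),.038,.03),r120=((.6374,-.170),.068,.06),r100=((.6238,-.019),.058,.05),r80=((.473,-.0336),.048,.04))
for c in ('wrist','scene'):
    m=camera_model(c);im=camera(c).copy();raw=im.copy()
    for k,(p,r,f) in C.items():
        cv2.polylines(im,[proj(m,circ(*p,.022,r)).astype(int)],True,(255,0,0),1)
        cv2.polylines(im,[proj(m,circ(*p,.023,f)).astype(int)],True,(0,255,0),1)
        cv2.polylines(im,[proj(m,circ(*p,.051,.02)).astype(int)],True,(0,255,0),1)
    b=None if c=='wrist' else (120,240,360,460)
    save(im,'fin_'+c,b,1 if c=='wrist' else 2.5)
    save(raw,'finr_'+c)
save(camera('top'),'fin_top')
E
python3 fin.py
```

```text
[ 0.49732596 -0.10177953  0.26668981] 34.375 [0.68549986 0.2378453  1.01792187]
```

View pics/fin_wrist.png

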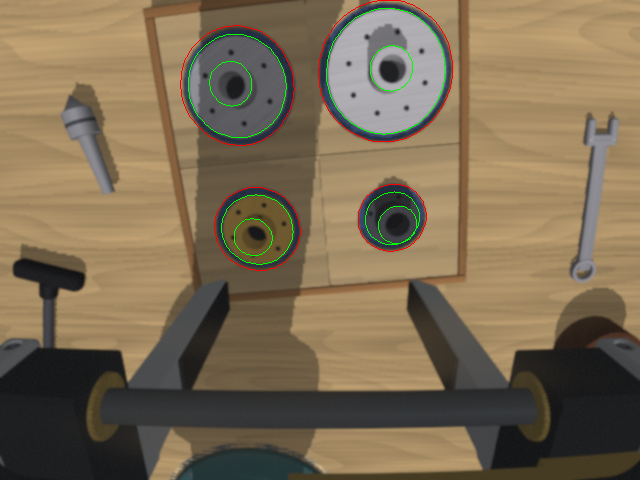

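View pics/finr_scene.png

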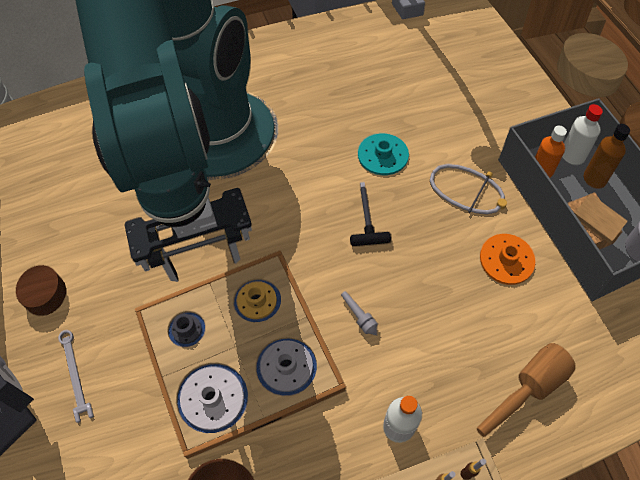

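View pics/fin_top.png

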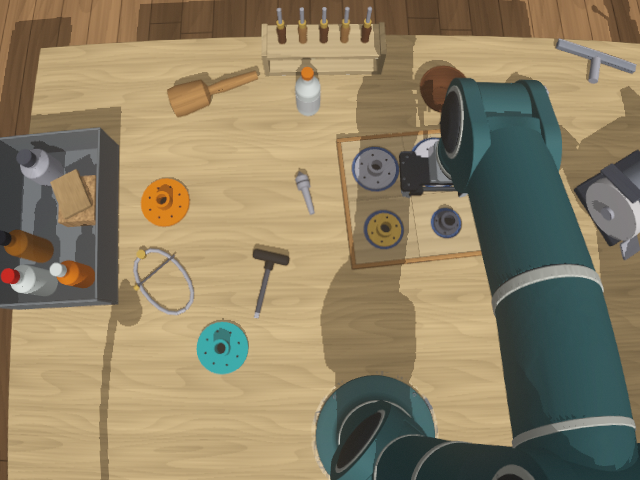

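```bash
python3 -c "
from plant import *
job_done();print(observe()['t'])"
```

```text
the job is handed in; nothing more can be done
the job is handed in; nothing more can be done
```

All four faceplates are out of the stack and lying hub up in the recesses cut for their sizes. I took them from the top down (60, 80, 100, 120 mm). Each was lowered until the wrist force showed contact (60, 100 and 120 mm: about 3–8 N; 80 mm: about 12 N) before I opened the jaws. I handed the job in at about 34.5 s.

- **Seating:** in the last wrist, scene and top pictures the plates look flat, with a blue gap around each flange. The gripper was clear, at about 0.27 m height with the jaws open.
- **Things not to disturb:** the chuck key, the tailstock centre and the orange and turquoise look-alikes are at the same places in the scene picture as at the start.
- **Disagreement:** in the last wrist overlay the 80 and 100 mm hubs sit about 3–5 pixels (2–4 mm) from where I predicted. That is at or a little beyond the 2 mm camera calibration, but within the 8 mm gap around each flange.
- **Not seen from above:** the arm partly hid the 120 mm plate in the last top picture, so that plate was checked only in the wrist and scene pictures.

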